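# Load the piercing rod and hold the jig's spring fence open

## Task

Set up the bookbinder's piercing jig: take the red-handled rod out of the wooden stand, push it down into the brass guide tube until its collar sits fully home on the rim, and let go of it. Then pull the jig's green spring fence out by its wooden knob until its pointer stands on the red mark, and keep it there: finish while still holding the fence, so that a book block could be slipped in. Leave the black-handled awl, the glue jar, the book and the bone folder where they are.

Things in the scene. Friction and masses are not known exactly. Their poses are not given: they have to be found in the camera images.
- rod: Piercing rod with a red handle, 100 mm long, 60 g or so, standing upright in one of the two holes of the stand. Origin at the centre of its lower tip, z along the rod towards the handle. Brass shank 8 mm in diameter from 0 to 50 mm (tip chamfered to 5 mm), collar 20 mm in diameter from 50 to 55 mm, round handle 15 mm in diameter from 55 to 100 mm: grip it there. Only its weight holds it in the stand.
- rod_collar (a point): Centre of the underside of the rod's collar, on the rod's axis, 50 mm above its tip.
- awl: Awl with a black handle and a steel shank, the same shape and size as the rod, standing in the other hole of the stand. Origin at its tip. Not to be disturbed.
- stand: Fixed wooden block 55 (x) x 140 (y) x 56 mm high, origin at the centre of its underside. Two upright blind holes, 11 mm wide and 53 mm deep, lie on its y axis, 40 mm either side of the middle. The rod and the awl each rest by the collar on its top, 56 mm up, their tips 6 mm above the origin's height; either may be in either hole.
- jig: Fixed piercing jig: a plywood base 210 (x, from -100 to +110 mm) x 200 (y) x 18 mm high with a low green back fence at its +x side, a brass guide tube at x +85, y +70 mm, and a white scale strip with black lines along its +y edge. Origin on the underside; the sliding fence is pulled along the jig's -x.
- tube_mouth (a point): Centre of the guide tube's mouth, on the plane of its rim, 78 mm above the table; z is up. The tube is upright, brass, 25 mm outside and 12 mm inside diameter, and 56 mm deep. In it a white friction plug stands 20 to 28 mm below the rim; the rod must push it down with about 5 N (the rod's own weight does not) until the rod's collar meets the rim, 50 mm of shank inside.
- fence: Green sliding fence of the jig: a bar 140 mm long in y, its top 42 mm above the table, with an arm that carries the wooden knob. Slides along the jig's -x by 0 to 85 mm and has the jig's orientation. A spring draws it back to 0: it pulls 4 N when shut and 0.1 N more for each mm pulled out; let go, the fence runs back.
- fence_knob (a point): Point to grip on the fence's upright round wooden knob: 18 mm in diameter from 60 to 100 mm above the table (a thinner stem below), this point on its axis 80 mm above the table. Moves with the fence.
- fence_pointer (a point): Tip part of the black pointer needle (2 mm wide, along y) that reaches from the fence over the white scale strip, 28 mm above the table. Moves with the fence.
- mark: Red mark on the jig's scale strip, a flat bar 10 mm wide (x) by 30 mm (y), 3 mm thick. Origin at its middle, axes parallel to the jig's; it lies 30 to 62 mm in the jig's -x direction from the pointer when the fence is shut. The pointer is on the mark when its x equals the mark's x (in the jig's directions), half a bar width either way. Nothing stops the fence there.
- jar: Amber glue jar, 64 mm in diameter, 85 mm high. Origin under its centre. Not to be disturbed.
- book: Blue book lying flat, 158 x 212 x 36 mm. Origin under its centre. Not to be disturbed.
- folder: White bone folder lying flat, 150 (x) x 22 x 6 mm. Origin under its centre. Not to be disturbed.

How it is judged:
By the outcome, as a careful person would: the job done as asked, in the order asked, and still so for the second after the job is handed in, while the arm keeps its last pose, push and grip.
It also fails if it takes over 58 s, if anything falls off the work surface, if the arm or the gripper's body presses on something with over 40 N, if the wrist force passes 120 N, or if a joint passes its speed limit or range.

## Robot

A 7-joint arm with a two-finger parallel gripper is mounted at the origin on the work surface. World frame = base frame: x ahead of the robot, y to its left, z up, the work surface at z = 0. Lengths are in m, angles in rad, forces in N, time in s.
With the tool pointing down it reaches from about 0.4 to 0.85 m from the base axis. Payload 10.4 kg.
Tool frame: the origin (TCP) lies midway between the tips of the shut fingers; the grasp point (between the pads) lies 19 mm behind it; z points along the fingers, y is the direction in which the jaws open and shut (so a half turn about z gives the same grasp; the last joint's range is limited). The gripper opens to 87 mm and grips with 3 to 60 N. Pads are 19 mm wide; open, the fingers measure 117 mm over their backs; the gripper's body (75 mm by 190 mm) begins 51 mm behind the grasp point.
Start: joints at [-1.123, 0.332, -0.065, 1.46, 0.022, 1.35, -0.088], TCP at [0.283, 0.557, 0.223] pointing down, gripper open.
Joint ranges: [-2.6, 2.6], [-0.5, 2.12], [-1.47, 1.34], [0.16, 2.42], [-1.27, 4.41], [0.06, 2.06], [-2.6, 2.6]. Speed limits (rad/s): [2.22, 2.22, 2.79, 2.79, 3.14, 3.14, 3.14].

## Interface

Orientations are given as a unit quaternion [x, y, z, w].
In Python, from bench import r gives the robot as it stands.
- The arm moves only by the tool step_arm, never from a script. Its argument "increments" is a list of rows, each a list of 2 entries, a list of its own where there are three numbers: the shift along the tool's x, y, z in m, then the turn, a rotation vector about the tool's x, y, z in rad. A call has 1 to 5 rows; each row is the pose to reach, as a shift and turn from the pose measured when the call began, along the tool's axes at that moment; what a row does not reach only later rows make up. A row lasts 1/10 s, in which the tool goes at most 50 mm and 8.59 degrees, less where a joint would pass 70% of its speed; a pose out of reach is approached as far as the arm can. A call with a gripper value outside its range is refused whole. "hand" is the closure, from -1 (fully open) to 1 (shut), so that 0 is half open, set as the call begins (left out, the last holds). The fingers move at their own pace and stop on an object; "grip_force" is the grip in N (left out, the last holds). Time passes only in rows, so rows that repeat a pose let the fingers close. It gives the time, the measured TCP pose, the force and the opening at its end, in the units of the state.
- r.read_state(): the state, without advancing time (a new reading comes with each control period).
- r.camera(name): name is "scene" or "top"; returns a dict with "pixels" (480x640x3 uint8, blue, green, red), "camera_matrix" (3x3 intrinsics, pixels), "extrinsics" (4x4, takes a point from camera to world coordinates). Camera axes: x right, y up, looking along -z (the intrinsics and any distortion apply to the point x, -y, -z); pixel columns grow to the right and rows downward; lengths in m; the calibration is good to about 2 mm. A picture is of the moment at which its call begins. There is no depth.
- r.close_job(): hands the job in, once; it reports no verdict.
The state is a dict: "time": time; "joint_positions": joint angles; "joint_vel": joint speeds; "joint_torque": joint torques, N m; "ee_pos": TCP position; "eef_rot": TCP orientation; "ft_force": force on the tool from outside, world axes, zero at the start; "torque": the same for the moment, N m; "width": finger opening in m.
Only numpy, scipy, OpenCV 4.12 (cv2) and the standard library are available. Lean on these libraries where they do the work, as an engineer would, in place of code of your own. Each camera call takes 0.05 s, during which the arm holds its last target.

## Working session

There is one attempt and no reset: what is moved stays moved. The work goes in short steps, Python scripts to look and compute and a tool call to move; the robot and the scene stay as the last step left them, time stands still between calls to the robot, and variables do not carry over. Pictures are saved under pics/ and viewed, and the job is handed in when it is done.

Besides the shell and the picture viewer there is one more tool, called after ">>>" as name(argument=value, ...), one argument or row to a line, values as JSON. step_arm: Moves the arm, as the interface text tells. Its arguments: {"type":"object","properties":{"increments":{"type":"array"},"hand":{"type":"number"},"grip_force":{"type":"number"}},"required":["increments"]}

```bash
mkdir -p pics; ls; cat > h.py <<'E'
import numpy as np, cv2
from bench import r
def grab(n,tag):
    c=r.camera(n); cv2.imwrite(f'pics/{tag}.png',c['pixels']); np.savez(f'{tag}.npz',**{k:np.array(c[k]) for k in('pixels','camera_matrix','extrinsics')}); return c
def load(tag): return dict(np.load(f'{tag}.npz'))
def ray(c,u,v):
    K=c['camera_matrix'];E=c['extrinsics']
    d=np.array([(u-K[0,2])/K[0,0],-(v-K[1,2])/K[1,1],-1.]); return E[:3,3],E[:3,:3]@d
def onz(c,u,v,z):
    o,d=ray(c,u,v); return o+d*(z-o[2])/d[2]
def proj(c,p):
    E=c['extrinsics'];K=c['camera_matrix']; q=E[:3,:3].T@(np.array(p)-E[:3,3]); return K[0,2]+K[0,0]*q[0]/-q[2],K[1,2]+K[1,1]*(-q[1])/-q[2]
def tri(c1,a,c2,b):
    o1,d1=ray(c1,*a);o2,d2=ray(c2,*b)
    A=np.stack([d1,-d2],1); s=np.linalg.lstsq(A,o2-o1,rcond=None)[0]
    return (o1+d1*s[0]+o2+d2*s[1])/2, np.linalg.norm(o1+d1*s[0]-o2-d2*s[1])
E
python3 -c "
from h import *
for n in('scene','top'):
  c=grab(n,n+'0'); print(n,[ (k) for k in c],c['camera_matrix'],c['extrinsics'])
s=r.read_state();print(s)"
```

```text
pics
scene ['pixels', 'camera_matrix', 'extrinsics'] [[532.38154951   0.         315.20698524]
 [  0.         532.38154951 240.86028768]
 [  0.           0.           1.        ]] [[-0.85446324 -0.39622731  0.33600073  1.00573962]
 [ 0.51950606 -0.65473966  0.5490259   0.65161847]
 [ 0.00245395  0.64367686  0.76529346  0.99266721]
 [ 0.          0.          0.          1.        ]]
top ['pixels', 'camera_matrix', 'extrinsics'] [[591.47598276   0.         322.29555505]
 [  0.         591.47598276 234.28261732]
 [  0.           0.           1.        ]] [[-0.00321487  0.98940475 -0.14514787  0.42829351]
 [-0.99964338 -0.00702763 -0.02576299 -0.03462427]
 [-0.02651007  0.14501328  0.9890745   1.34944571]
 [ 0.          0.          0.          1.        ]]
{'time': 0.1, 'joint_positions': array([-1.12257554,  0.33280464, -0.06469515,  1.46084986,  0.02159749,
        1.34989415, -0.08851356]), 'joint_vel': array([ 0.00135037, -0.00417656,  0.00040457, -0.00164915,  0.00055376,
        0.00055805,  0.00063081]), 'joint_torque': array([ 9.30189999e-04, -6.24541783e+01,  2.45520298e-02, -3.90720785e+01,
       -6.15062937e-02,  3.65806860e-02,  4.90612547e-05]), 'ee_pos': array([0.2833608 , 0.55669052, 0.22183957]), 'eef_rot': array([ 2.33241858e-01,  9.72418551e-01, -6.18885953e-04, -1.19776251e-04]), 'ft_force': array([ 0.11632271, -0.42622139,  0.18376531]), 'torque': array([-0.00316544, -0.05493864, -0.00963632]), 'width': 0.08682451794296528}
```

View pics/scene0.png

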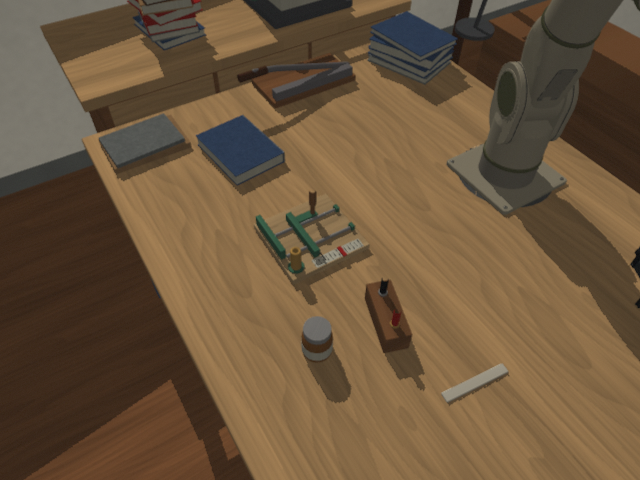

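View pics/top0.png

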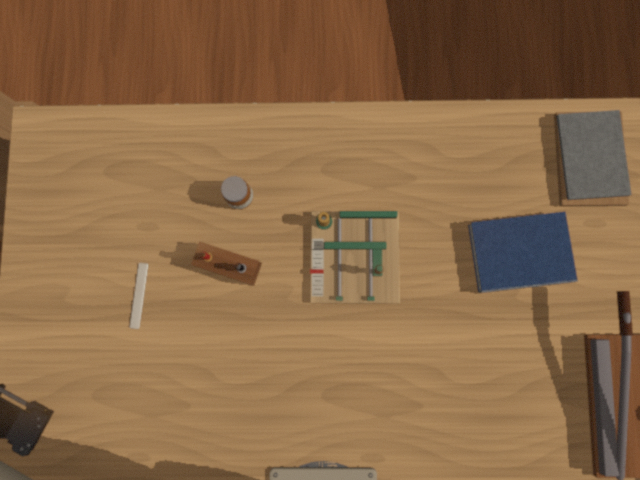

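The scene view shows the rod at about (396,320), the awl at (384,287), the tube at (296,252) and the knob at (313,195). In the top view, the rod is at about (206,257), the tube at (324,219), the knob at (379,270) and the red mark at (317,271). I'll zoom in next.

```bash
python3 -c "
from h import *
t=load('top0')['pixels'];s=load('scene0')['pixels']
f=lambda im,x,y,w,h,k,n:cv2.imwrite('pics/'+n,cv2.resize(im[y:y+h,x:x+w],None,fx=k,fy=k,interpolation=cv2.INTER_CUBIC))
a=cv2.resize(t[200:310,300:410],None,fx=5,fy=5,interpolation=2); b=cv2.resize(t[232:292,180:270],None,fx=8,fy=8,interpolation=2)[:480,:720]
cv2.imwrite('pics/z1.png',a);cv2.imwrite('pics/z2.png',b)
f(s,250,180,125,105,6,'z3.png');f(s,355,270,65,85,7,'z4.png')
"
```

```text
(no output)
```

View pics/z1.png

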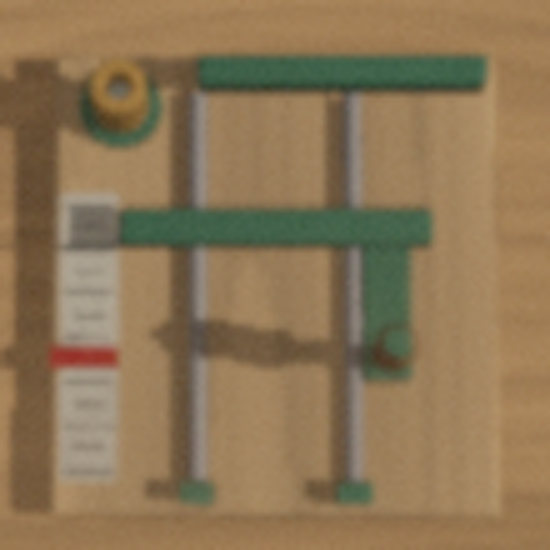

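View pics/z2.png

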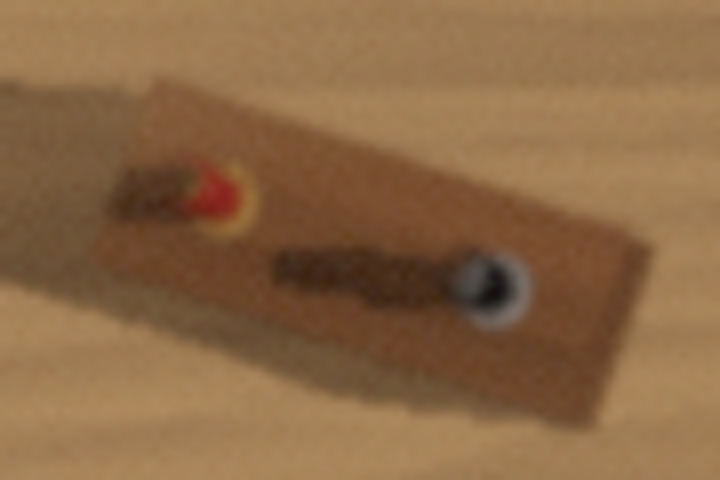

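View pics/z3.png

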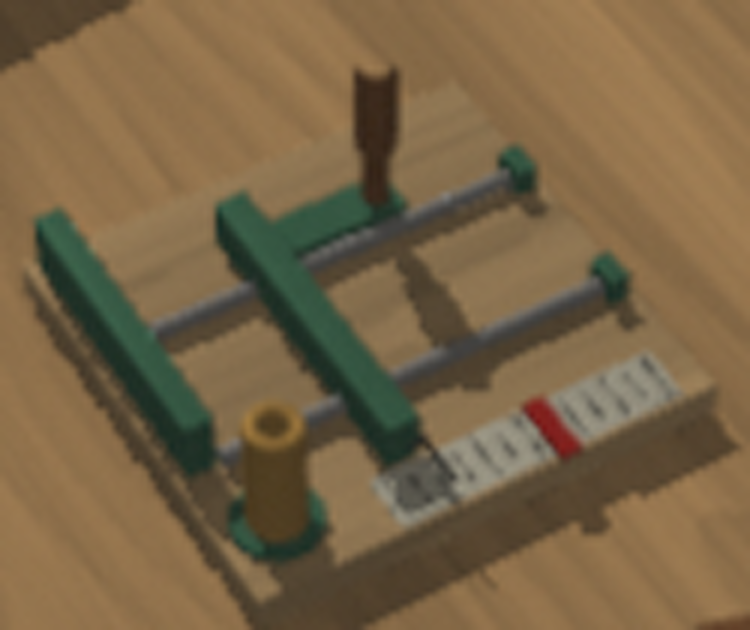

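View pics/z4.png

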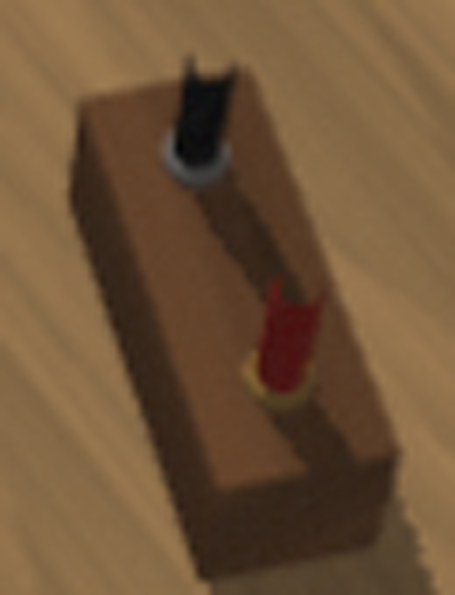

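The tube rim centre is near z1 (120,87) and z3 (274,427). The rod collar is near z2 (219,199) and z4 (281,377). The knob top is near z1 (397,340) and z3 (376,70). The red mark is near z1 (84,357) and z3 (552,427). These crops are enough to turn into positions.

```bash
cat > m.py <<'E'
from h import *
T=load('top0');S=load('scene0')
z=lambda x,y,k,ox,oy:((x+.5)/k-.5+ox,(y+.5)/k-.5+oy)
z1=lambda x,y:z(x,y,5,300,200)
z2=lambda x,y:z(x,y,8,180,232)
z3=lambda x,y:z(x,y,6,250,180)
z4=lambda x,y:z(x,y,7,355,270)
P=lambda n,v:print(n,np.round(v,4))
def both(n,a,b,h):
    p,e=tri(T,a,S,b);print(n,'T',np.round(onz(T,*a,h)[:2],4),'S',np.round(onz(S,*b,h)[:2],4),'tri',np.round(p,4),round(e,4))
both('tube',z1(120,87),z3(274,427),.078)
both('rodcollar',z2(219,199),z4(281,377),.061)
both('awlcollar',z2(493,291),z4(198,155),.061)
both('knobtop',z1(397,340),z3(376,70),.1)
both('mark',z1(84,357),z3(552,427),.0185)
T_=T['pixels'].astype(int)
# stand top corners
for n,a,b in(('c1',z2(155,78),z4(80,100)),):pass
for n,q in(('nw',(155,78)),('ne',(650,243)),('se',(597,425)),('sw',(97,250))): P('stand '+n,onz(T,*z2(*q),.056)[:2])
for n,q in(('ne',(500,62)),('se',(497,512))): P('jig '+n,onz(T,*z1(*q),.018)[:2])
P('fencebarL',onz(T,*z1(118,228),.042)); P('fencebarR',onz(T,*z1(431,228),.042))
P('backL',onz(T,*z1(200,73),.03)); P('backR',onz(T,*z1(485,73),.03))
for x,y in((490,493),): pass
E
python3 m.py
```

```text
tube T [ 0.653  -0.0045] S [ 0.6567 -0.003 ] tri [ 0.6545 -0.005   0.0742] 0.0021
rodcollar T [0.5699 0.2532] S [0.5725 0.2531] tri [0.5708 0.2529 0.0591] 0.002
awlcollar T [0.5441 0.177 ] S [0.5472 0.1776] tri [0.5451 0.1768 0.0582] 0.002
knobtop T [ 0.5397 -0.1217] S [ 0.5398 -0.1241] tri [ 0.5401 -0.1221  0.1017] 0.0015
mark T [0.54   0.0136] S [0.5407 0.0109] tri [0.5407 0.0128 0.0203] 0.0022
stand nw [0.6043 0.273 ]
stand ne [0.5575 0.1347]
stand se [0.5076 0.1487]
stand sw [0.5565 0.2878]
jig ne [ 0.6738 -0.1765]
jig se [ 0.4698 -0.1706]
fencebarL [ 0.5956 -0.0025  0.042 ]
fencebarR [ 0.5946 -0.1417  0.042 ]
backL [ 0.6676 -0.0396  0.03  ]
backR [ 0.6666 -0.1683  0.03  ]
```

```bash
cat >> h.py <<'E'
from scipy.spatial.transform import Rotation as R
def go(p,yaw,s=None):
    "jaw (tool y) direction yaw in deg, tool down; prints shift and turn in tool axes"
    s=s or r.read_state(); Rc=R.from_quat(s['eef_rot'])
    a=np.radians(yaw); y=np.array([np.cos(a),np.sin(a),0]); zz=np.array([0,0,-1.]); Rt=R.from_matrix(np.stack([np.cross(y,zz),y,zz],1))
    d=Rc.inv().apply(np.array(p)-s['ee_pos']); w=(Rc.inv()*Rt).as_rotvec()
    print('shift',np.round(d,4).tolist(),'turn',np.round(w,4).tolist(),'t',s['time'],'pos',np.round(s['ee_pos'],4),'f',np.round(s['ft_force'],1),'w',round(s['width'],4))
E
python3 -c "
from h import *
go([.571,.253,.16],-18.7)"
```

```text
shift [-0.3941, -0.1401, 0.062] turn [-0.001, 0.0009, 1.4264] t 0.1 pos [0.2834 0.5567 0.2218] f [ 0.1 -0.4  0.2] w 0.0868
```

>>> step_arm(
  increments=[
    [[-0.394,-0.14,0.062],[0,0,1.426]],
    [[-0.394,-0.14,0.062],[0,0,1.426]],
    [[-0.394,-0.14,0.062],[0,0,1.426]],
    [[-0.394,-0.14,0.062],[0,0,1.426]],
    [[-0.394,-0.14,0.062],[0,0,1.426]],
  ],
  hand=-1,
  grip_force=35,
)

```text
time: 0.6
ee_pos: [0.4543, 0.3756, 0.1852]
eef_rot: [0.576, 0.818, -0.0, 0.0]
ft_force: [0.7, 0.7, 0.3]
width: 0.0867
```

```bash
python3 -c "
from h import *
go([.571,.253,.16],-18.7)"
```

```text
shift [-0.1547, 0.0685, 0.0252] turn [-0.0003, 0.0009, 0.6703] t 0.6 pos [0.4543 0.3756 0.1852] f [0.7 0.7 0.3] w 0.0867
```

>>> step_arm(
  increments=[
    [[-0.155,0.0685,0.025],[0,0,0.67]],
    [[-0.155,0.0685,0.025],[0,0,0.67]],
    [[-0.155,0.0685,0.025],[0,0,0.67]],
    [[-0.155,0.0685,0.025],[0,0,0.67]],
    [[-0.155,0.0685,0.025],[0,0,0.67]],
  ],
)

```text
time: 1.1
ee_pos: [0.5734, 0.2476, 0.1591]
eef_rot: [0.816, 0.578, -0.001, 0.001]
ft_force: [0.5, -0.1, 0.1]
width: 0.0868
```

>>> step_arm(
  increments=[
    [[0,0,0],[0,0,0]],
    [[0,0,0],[0,0,0]],
  ],
)

```text
time: 1.3
ee_pos: [0.5732, 0.2473, 0.1587]
eef_rot: [0.816, 0.579, -0.002, 0.002]
ft_force: [-0.3, 1.0, -0.5]
width: 0.087
```

```bash
python3 -c "
from h import *
go([.571,.253,.069],-18.7)
for n in('scene','top'): grab(n,n+'1')
s=load('scene1')['pixels'];t=load('top1')['pixels']
cv2.imwrite('pics/z5.png',np.hstack([cv2.resize(s[230:350,330:450],(480,480)),cv2.resize(t[215:295,150:230],(480,480))])[:, :800] if 0 else cv2.resize(np.hstack([s[230:350,340:440],cv2.resize(t[215:295,160:227],(100,120))]),(800,480)))
"
```

```text
shift [0.0051, -0.004, 0.0897] turn [0.0005, 0.0046, -0.0103] t 1.3 pos [0.5732 0.2473 0.1587] f [-0.3  1.  -0.5] w 0.087
```

View pics/z5.png

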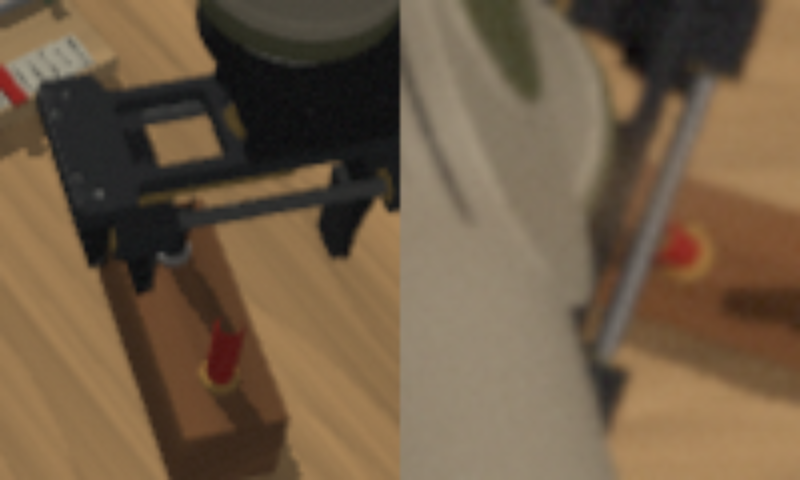

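The rod stands untouched between the open fingers. I'll correct the lateral offset first, then descend.

>>> step_arm(
  increments=[
    [[0.005,-0.004,0.02],[0,0.004,-0.01]],
    [[0.005,-0.004,0.03],[0,0.004,-0.01]],
    [[0.005,-0.004,0.05],[0,0.004,-0.01]],
    [[0.005,-0.004,0.06],[0,0.004,-0.01]],
    [[0.005,-0.004,0.06],[0,0.004,-0.01]],
  ],
)

```text
time: 1.9
ee_pos: [0.5697, 0.2537, 0.0975]
eef_rot: [0.812, 0.583, -0.001, -0.0]
ft_force: [-0.3, 0.3, 1.6]
width: 0.0872
```

```bash
python3 -c "
from h import *
go([.571,.253,.069],-18.7)"
```

```text
shift [-0.0002, 0.0015, 0.0285] turn [-0.0015, 0.002, 0.0014] t 1.9 pos [0.5697 0.2537 0.0975] f [-0.3  0.3  1.6] w 0.0872
```

>>> step_arm(
  increments=[
    [[0,0.001,0.012],[0,0.002,0]],
    [[0,0.001,0.022],[0,0.002,0]],
    [[0,0.001,0.028],[0,0.002,0]],
    [[0,0.001,0.028],[0,0.002,0]],
  ],
)

```text
time: 2.3
ee_pos: [0.57, 0.2531, 0.0684]
eef_rot: [0.812, 0.583, -0.001, -0.001]
ft_force: [-0.5, 0.4, -0.3]
width: 0.0874
```

```bash
python3 -c "
from h import *
go([.571,.253,.069],-18.7)
for n in('scene','top'): grab(n,n+'2')
s=load('scene2')['pixels'];t=load('top2')['pixels']
cv2.imwrite('pics/z6.png',cv2.resize(np.hstack([s[250:370,340:440],cv2.resize(t[215:295,160:227],(100,120))]),(800,480)))
"
```

```text
shift [0.0003, 0.0009, -0.0006] turn [-0.0026, 0.0013, 0.0015] t 2.3 pos [0.57   0.2531 0.0684] f [-0.5  0.4 -0.3] w 0.0874
```

View pics/z6.png

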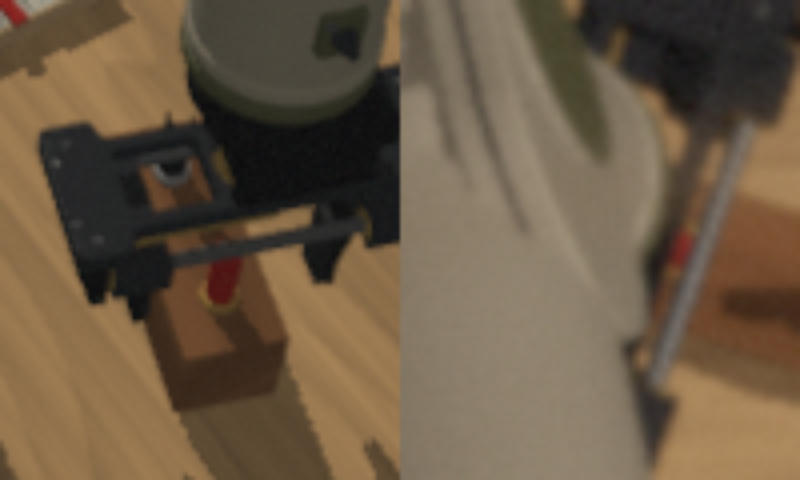

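The fingers straddle the red handle, which is at about (222,275) in the crop, and they clear the awl. Closing.

>>> step_arm(
  increments=[
    [[0,0,0],[0,0,0]],
    [[0,0,0],[0,0,0]],
    [[0,0,0],[0,0,0]],
    [[0,0,0],[0,0,0]],
    [[0,0,0],[0,0,0]],
  ],
  hand=1,
  grip_force=35,
)

```text
time: 2.9
ee_pos: [0.5708, 0.2534, 0.0697]
eef_rot: [0.812, 0.583, -0.0, -0.001]
ft_force: [0.1, 0.1, -0.5]
width: 0.0549
```

```bash
python3 -c "
from h import *
go([.571,.253,.069],-18.7)
for n in('scene','top'): grab(n,n+'3')
s=load('scene3')['pixels'];t=load('top3')['pixels']
cv2.imwrite('pics/z7.png',cv2.resize(np.hstack([s[250:370,340:440],cv2.resize(t[215:295,160:227],(100,120))]),(800,480)))
"
```

```text
shift [-0.0003, 0.0004, 0.0007] turn [-0.0013, -0.0002, 0.0014] t 2.9 pos [0.5708 0.2534 0.0697] f [ 0.1  0.1 -0.5] w 0.0549
```

View pics/z7.png

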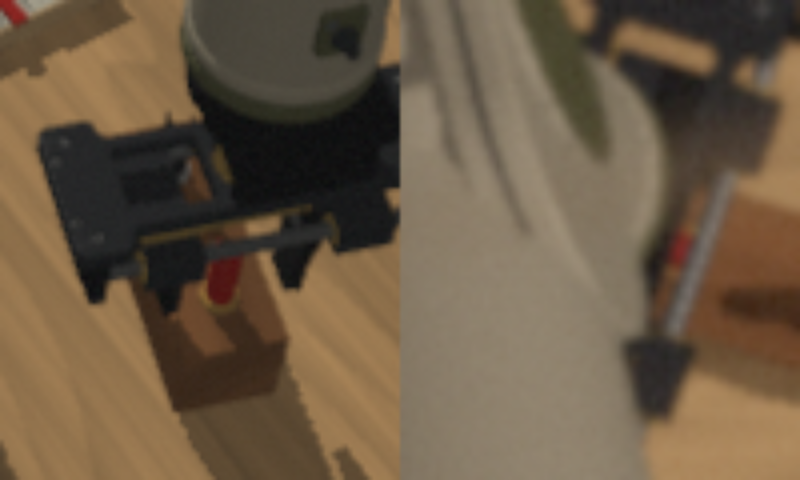

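The fingers are still closing, and the rod is about centred between them. Continuing.

>>> step_arm(
  increments=[
    [[0,0,0],[0,0,0]],
    [[0,0,0],[0,0,0]],
    [[0,0,0],[0,0,0]],
    [[0,0,0],[0,0,0]],
    [[0,0,0],[0,0,0]],
  ],
)

```text
time: 3.5
ee_pos: [0.5707, 0.2533, 0.0696]
eef_rot: [0.812, 0.583, -0.0, -0.001]
ft_force: [0.2, 0.4, -0.0]
width: 0.0133
```

>>> step_arm(
  increments=[
    [[0,0,0],[0,0,0]],
    [[0,0,0],[0,0,0]],
    [[0,0,0],[0,0,0]],
  ],
)

```text
time: 3.8
ee_pos: [0.5707, 0.2533, 0.0696]
eef_rot: [0.812, 0.583, -0.0, -0.001]
ft_force: [0.3, 0.9, -0.0]
width: 0.0135
```

```bash
python3 -c "
from h import *
go([.571,.253,.17],-18.7)
"
```

```text
shift [-0.0002, 0.0003, -0.1004] turn [-0.0015, 0.0001, 0.0014] t 3.8 pos [0.5707 0.2533 0.0696] f [ 0.3  0.9 -0. ] w 0.0135
```

>>> step_arm(
  increments=[
    [[0,0,-0.02],[0,0,0]],
    [[0,0,-0.045],[0,0,0]],
    [[0,0,-0.075],[0,0,0]],
    [[0,0,-0.1],[0,0,0]],
    [[0,0,-0.1],[0,0,0]],
  ],
)

```text
time: 4.3
ee_pos: [0.5726, 0.254, 0.1736]
eef_rot: [0.812, 0.583, 0.003, -0.0]
ft_force: [-0.0, 0.3, -0.0]
width: 0.0136
```

```bash
python3 -c "
from h import *
go([.6,.1,.17],0)
for n in('scene','top'): grab(n,n+'4')
s=load('scene4')['pixels'];t=load('top4')['pixels']
cv2.imwrite('pics/z8.png',cv2.resize(np.hstack([s[230:350,340:440],cv2.resize(t[215:295,160:227],(100,120))]),(800,480)))
"
```

```text
shift [-0.1372, 0.0752, 0.0032] turn [0.0031, -0.0041, -0.3251] t 4.3 pos [0.5726 0.254  0.1736] f [-0.   0.3 -0. ] w 0.0136
```

View pics/z8.png

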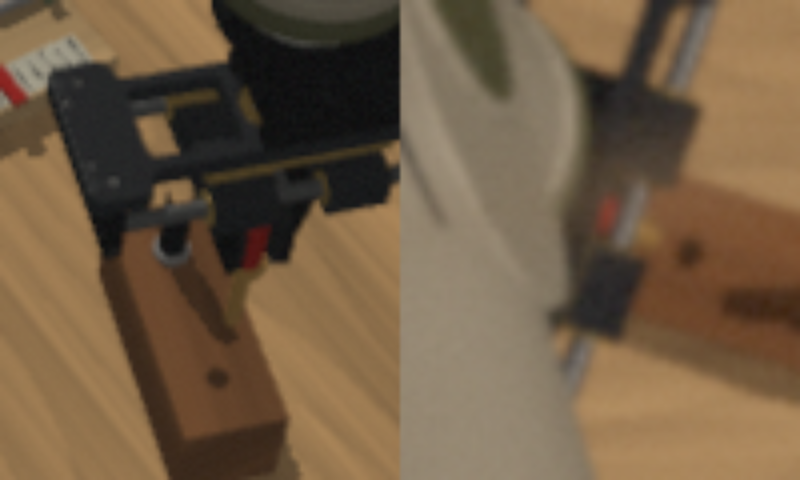

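The rod is out of its hole and hangs straight in the jaws, and the awl is undisturbed. Both cameras agree on the rod-to-tube shift to within 2 mm, so I'll apply it at constant yaw, higher up.

```bash
python3 -c "
from h import *
go([.6544,-.0036,.19],-18.7)
"
```

```text
shift [-0.2168, 0.1612, -0.0205] turn [-0.0011, -0.0006, 0.0014] t 4.4 pos [0.5709 0.2534 0.1698] f [-0.1 -0.4 -0.6] w 0.0136
```

>>> step_arm(
  increments=[
    [[0,0,-0.02],[0,0,0]],
    [[-0.043,0.032,-0.0205],[0,0,0]],
    [[-0.076,0.056,-0.0205],[0,0,0]],
    [[-0.108,0.081,-0.0205],[0,0,0]],
    [[-0.14,0.104,-0.0205],[0,0,0]],
  ],
)

```text
time: 4.9
ee_pos: [0.6245, 0.0856, 0.1886]
eef_rot: [0.812, 0.583, -0.001, -0.001]
ft_force: [-0.2, 0.2, -0.4]
width: 0.0138
```

```bash
python3 -c "
from h import *
go([.6544,-.0036,.18],-18.7)
"
```

```text
shift [-0.075, 0.0569, 0.0085] turn [-0.0027, 0.0007, 0.0012] t 4.9 pos [0.6245 0.0856 0.1886] f [-0.2  0.2 -0.4] w 0.0138
```

>>> step_arm(
  increments=[
    [[-0.03,0.023,0.005],[0,0,0]],
    [[-0.055,0.042,0.008],[0,0,0]],
    [[-0.075,0.057,0.0085],[0,0,0]],
    [[-0.075,0.057,0.0085],[0,0,0]],
    [[-0.075,0.057,0.0085],[0,0,0]],
  ],
)

```text
time: 5.4
ee_pos: [0.6539, -0.0039, 0.1785]
eef_rot: [0.813, 0.583, -0.002, -0.002]
ft_force: [-0.1, 0.1, -0.4]
width: 0.0134
```

```bash
python3 -c "
from h import *
go([.6544,-.0036,.165],-18.7)
for n in('scene','top'): grab(n,n+'5')
s=load('scene5')['pixels'];t=load('top5')['pixels']
cv2.imwrite('pics/z9.png',cv2.resize(np.hstack([s[190:280,260:335],cv2.resize(t[180:240,290:340],(75,90),interpolation=2)]),(750,450),interpolation=2))
"
```

```text
shift [0.0005, 0.0004, 0.0135] turn [-0.0048, 0.0015, 0.0002] t 5.4 pos [ 0.6539 -0.0039  0.1785] f [-0.1  0.1 -0.4] w 0.0134
```

View pics/z9.png

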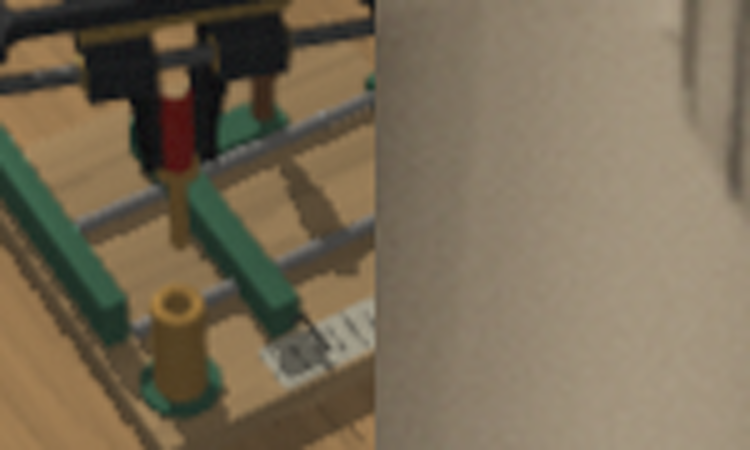

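```bash
python3 -c "
from h import *
C=load('scene5')
f=lambda x,y:(260+(x+.5)/5-.5,190+(y+.5)/5-.5)
print('tip',onz(C,*f(180,245),.115),'rim',onz(C,*f(178,302),.078))
print('collar',onz(C,*f(181,174),.165))
for z in(.078,.115,.165):
  u=proj(C,[.6561,-.0036,z]);print(z,(u[0]-260+.5)*5-.5,(u[1]-190+.5)*5-.5)
"
```

```text
tip [ 0.65334508 -0.00542381  0.115     ] rim [ 0.65576068 -0.00490952  0.078     ]
collar [ 0.65367705 -0.00143533  0.165     ]
0.078 178.81191446319048 304.27510927638576
0.115 176.5767942374971 250.27688693163267
0.165 173.37528955071986 172.93180279383205
```

The rod tip is at about (180,247) in the crop and the rim centre at (178,302). A vertical line through the rim would put the tip at x≈176, so I'll shift about 1.7 mm away from camera-right and lower.

>>> step_arm(
  increments=[
    [[0.0,0.002,0.01],[-0.004,0.001,0]],
    [[0.0,0.002,0.02],[-0.004,0.001,0]],
    [[0.0,0.002,0.03],[-0.004,0.001,0]],
    [[0.0,0.002,0.03],[-0.004,0.001,0]],
  ],
)

```text
time: 5.9
ee_pos: [0.6546, -0.0023, 0.1468]
eef_rot: [0.812, 0.584, -0.001, -0.001]
ft_force: [-0.9, -0.2, -0.8]
width: 0.0134
```

```bash
python3 -c "
from h import *
go([.656,-.0045,.145],-18.7)
for n in('scene',): grab(n,n+'6')
s=load('scene6')['pixels']
cv2.imwrite('pics/z10.png',cv2.resize(s[210:280,260:330],(700,700),interpolation=2)[:600])
"
```

```text
shift [-0.0016, 0.002, 0.0018] turn [-0.0033, 0.0008, 0.0033] t 5.9 pos [ 0.6546 -0.0023  0.1468] f [-0.9 -0.2 -0.8] w 0.0134
```

View pics/z10.png

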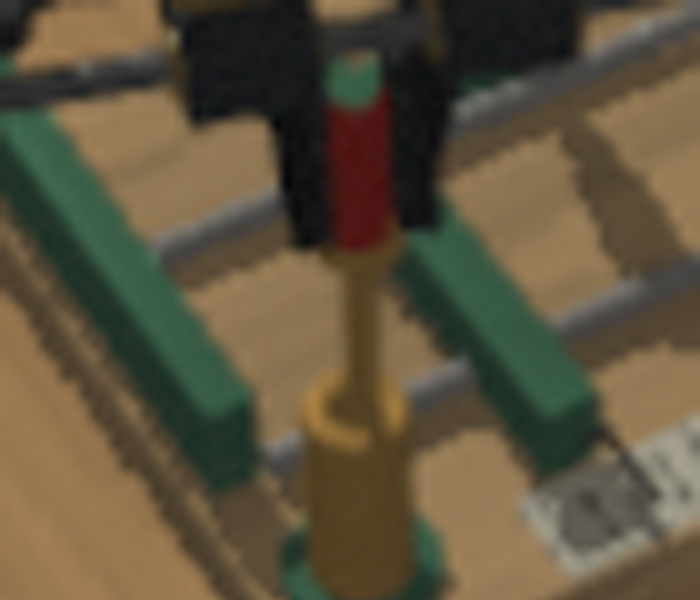

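```bash
python3 -c "
from h import *
C=load('scene6'); s=C['pixels']
im=cv2.resize(s[232:262,282:312],(600,600),interpolation=cv2.INTER_NEAREST)
im=np.clip(im.astype(float)*1.8,0,255).astype(np.uint8)
cv2.imwrite('pics/z11.png',im)
g=lambda p:[ (proj(C,p)[0]-282+.5)*20-.5,(proj(C,p)[1]-232+.5)*20-.5]
print('tip exp',g([.6546,-.0023,.0832]),'rim',g([.656,-.0045,.078]),'collar',g([.6546,-.0023,.1332]))
"
```

```text
tip exp [np.float64(293.2105616444137), np.float64(351.2345576479187)] rim [np.float64(273.4709173771621), np.float64(372.82878073129166)] collar [np.float64(281.533445682564), np.float64(54.79284050307808)]
```

View pics/z11.png

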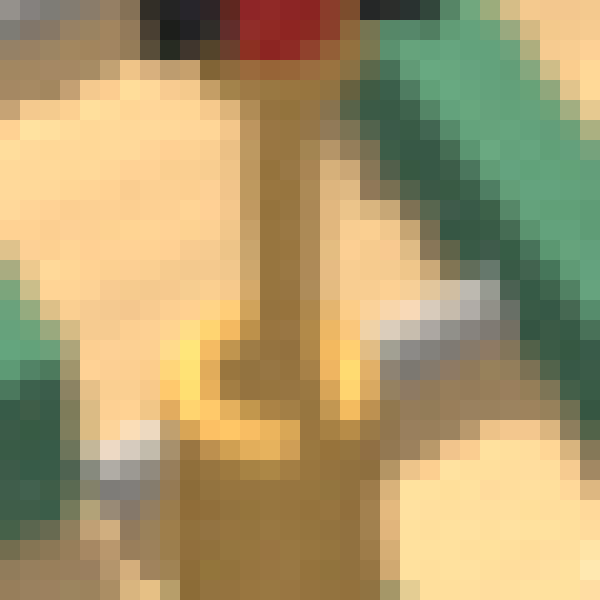

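The tip is over the mouth, and the notch in the rim at (310,430) looks like the rod's shadow. The tip sits about 1 mm right of the rim centre and slightly near the camera, which agrees with the earlier relative estimate of (.6546,-.0042). I'll correct to that and lower gently.

```bash
python3 -c "
from h import *
go([.6546,-.0042,.147],-18.7)"
```

```text
shift [-0.0017, 0.0, 0.0009] turn [-0.0021, 0.0003, 0.0031] t 5.95 pos [ 0.6551 -0.0025  0.1479] f [-0.2 -0.4 -0.4] w 0.0136
```

>>> step_arm(
  increments=[
    [[-0.0017,0,0],[-0.002,0,0.003]],
    [[-0.0017,0,0.003],[-0.002,0,0.003]],
    [[-0.0017,0,0.007],[-0.002,0,0.003]],
    [[-0.0017,0,0.011],[-0.002,0,0.003]],
    [[-0.0017,0,0.014],[-0.002,0,0.003]],
  ],
)

```text
time: 6.45
ee_pos: [0.6545, -0.0041, 0.1334]
eef_rot: [0.813, 0.583, -0.0, -0.0]
ft_force: [-0.0, -0.1, -0.5]
width: 0.0138
```

```bash
python3 -c "
from h import *
go([.6546,-.0042,.134],-18.7)
grab('scene','scene7')
im=cv2.resize(load('scene7')['pixels'][222:262,277:317],(600,600),interpolation=2)
cv2.imwrite('pics/z12.png',np.clip(im.astype(float)*1.6,0,255).astype(np.uint8))"
```

```text
shift [-0.0, 0.0002, -0.0006] turn [-0.0004, 0.0005, 0.0001] t 6.45 pos [ 0.6545 -0.0041  0.1334] f [-0.  -0.1 -0.5] w 0.0138
```

View pics/z12.png

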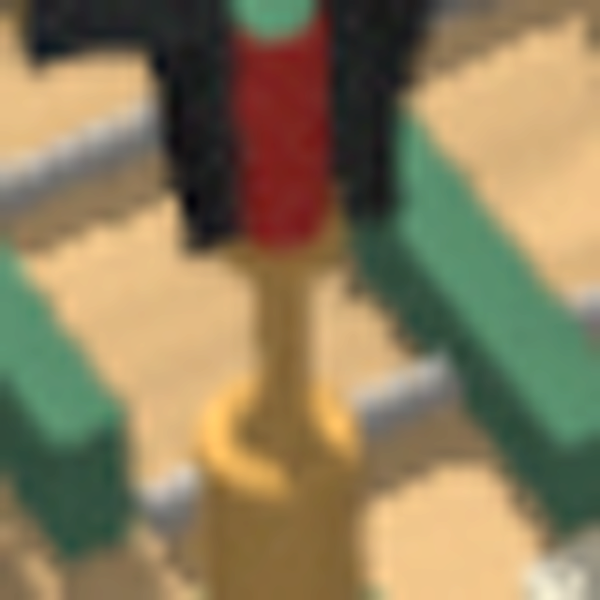

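The shaft now enters the mouth with no side force, its tip about 8 mm inside. Descending further.

>>> step_arm(
  increments=[
    [[0,0,0.005],[0,0,0]],
    [[0,0,0.01],[0,0,0]],
    [[0,0,0.015],[0,0,0]],
    [[0,0,0.02],[0,0,0]],
  ],
)

```text
time: 6.9
ee_pos: [0.6546, -0.0041, 0.1129]
eef_rot: [0.813, 0.583, -0.0, 0.0]
ft_force: [-1.3, 1.6, 4.7]
width: 0.0136
```

```bash
python3 -c "
from h import *
go([.6546,-.0042,.092],-18.7)"
```

```text
shift [-0.0001, 0.0, 0.0209] turn [-0.0001, 0.0003, 0.0001] t 6.9 pos [ 0.6546 -0.0041  0.1129] f [-1.3  1.6  4.7] w 0.0136
```

>>> step_arm(
  increments=[
    [[0,0,0.005],[0,0,0]],
    [[0,0,0.01],[0,0,0]],
    [[0,0,0.014],[0,0,0]],
    [[0,0,0.017],[0,0,0]],
  ],
)

```text
time: 7.3
ee_pos: [0.6547, -0.0041, 0.0958]
eef_rot: [0.813, 0.583, -0.0, 0.0]
ft_force: [-0.1, -0.5, 5.7]
width: 0.0136
```

```bash
python3 -c "
from h import *
go([.6546,-.0042,.092],-18.7)
grab('scene','scene8')
im=cv2.resize(load('scene8')['pixels'][222:262,277:317],(600,600),interpolation=2)
cv2.imwrite('pics/z13.png',np.clip(im.astype(float)*1.6,0,255).astype(np.uint8))"
```

```text
shift [-0.0002, -0.0001, 0.0038] turn [0.0002, 0.0002, 0.0002] t 7.3 pos [ 0.6547 -0.0041  0.0958] f [-0.1 -0.5  5.7] w 0.0136
```

View pics/z13.png

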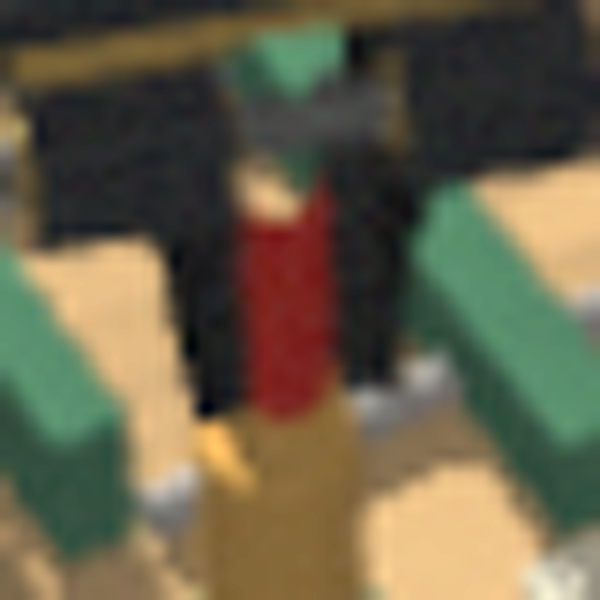

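The collar is a few millimetres above the rim. Next I'll press in small steps until the force jumps.

>>> step_arm(
  increments=[
    [[0,0,0.002],[0,0,0]],
    [[0,0,0.003],[0,0,0]],
    [[0,0,0.004],[0,0,0]],
    [[0,0,0.005],[0,0,0]],
  ],
)

```text
time: 7.75
ee_pos: [0.6548, -0.0041, 0.0914]
eef_rot: [0.813, 0.583, 0.0, 0.0]
ft_force: [-5.9, 0.9, 19.5]
width: 0.0141
```

```bash
python3 -c "
from h import *
go([.6546,-.0042,.092],-18.7)"
```

```text
shift [-0.0002, -0.0002, -0.0006] turn [0.0003, -0.0, 0.0001] t 7.75 pos [ 0.6548 -0.0041  0.0914] f [-5.9  0.9 19.5] w 0.0141
```

>>> step_arm(
  increments=[
    [[0,0,0.0015],[0,0,0]],
    [[0,0,0.0015],[0,0,0]],
  ],
)

```text
time: 7.95
ee_pos: [0.6548, -0.0041, 0.0914]
eef_rot: [0.813, 0.583, 0.0, -0.0]
ft_force: [-7.4, -0.4, 17.4]
width: 0.0134
```

```bash
python3 -c "
from h import *
go([.6546,-.0042,.092],-18.7)
grab('scene','scene9')
im=cv2.resize(load('scene9')['pixels'][222:262,277:317],(600,600),interpolation=2)
cv2.imwrite('pics/z14.png',np.clip(im.astype(float)*1.6,0,255).astype(np.uint8))"
```

```text
shift [-0.0002, -0.0002, -0.0006] turn [0.0004, -0.0008, 0.0] t 7.95 pos [ 0.6548 -0.0041  0.0914] f [-7.4 -0.4 17.4] w 0.0134
```

View pics/z14.png

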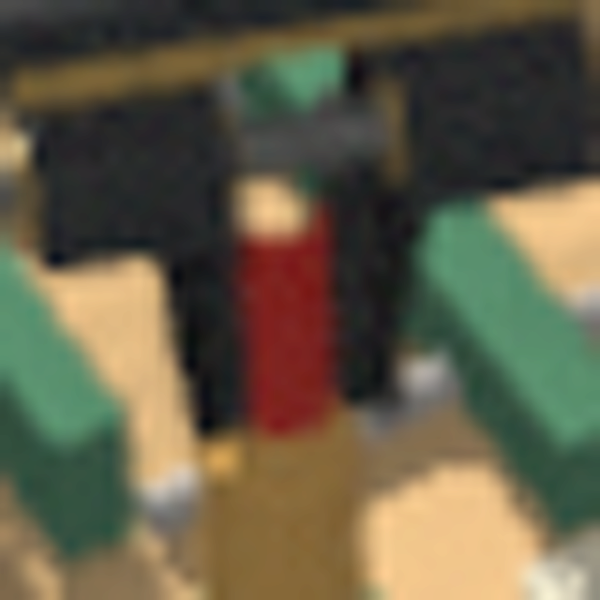

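The descent stopped hard at z=.0914 with about 18 N, which matches the expected .0916 for the collar on the rim. Releasing.

>>> step_arm(
  increments=[
    [[0,0,0],[0,0,0]],
    [[0,0,0],[0,0,0]],
    [[0,0,0],[0,0,0]],
    [[0,0,0],[0,0,0]],
    [[0,0,0],[0,0,0]],
  ],
  hand=-0.4,
)

```text
time: 8.5
ee_pos: [0.6547, -0.0041, 0.0911]
eef_rot: [0.813, 0.583, 0.0, -0.0]
ft_force: [0.6, 0.4, -0.0]
width: 0.0456
```

>>> step_arm(
  increments=[
    [[0,0,0],[0,0,0]],
    [[0,0,0],[0,0,0]],
    [[0,0,0],[0,0,0]],
  ],
)

```text
time: 8.8
ee_pos: [0.6547, -0.0041, 0.091]
eef_rot: [0.813, 0.583, 0.0, -0.0]
ft_force: [-1.0, -0.1, 0.1]
width: 0.0601
```

>>> step_arm(
  increments=[
    [[0,0,-0.02],[0,0,0]],
    [[0,0,-0.05],[0,0,0]],
    [[0,0,-0.08],[0,0,0]],
    [[0,0,-0.08],[0,0,0]],
  ],
)

```text
time: 9.2
ee_pos: [0.6569, -0.0044, 0.1757]
eef_rot: [0.813, 0.583, 0.003, 0.002]
ft_force: [-0.5, 0.1, -0.2]
width: 0.0612
```

```bash
python3 -c "
from h import *
go([.54,-.1225,.13],0)
grab('scene','scene10')
im=cv2.resize(load('scene10')['pixels'][222:272,270:320],(600,600),interpolation=2)
cv2.imwrite('pics/z15.png',np.clip(im.astype(float)*1.6,0,255).astype(np.uint8))"
```

```text
shift [-0.1495, -0.0731, 0.0448] turn [0.0068, -0.0022, -0.3266] t 9.2 pos [ 0.6569 -0.0044  0.1757] f [-0.5  0.1 -0.2] w 0.0612
```

View pics/z15.png

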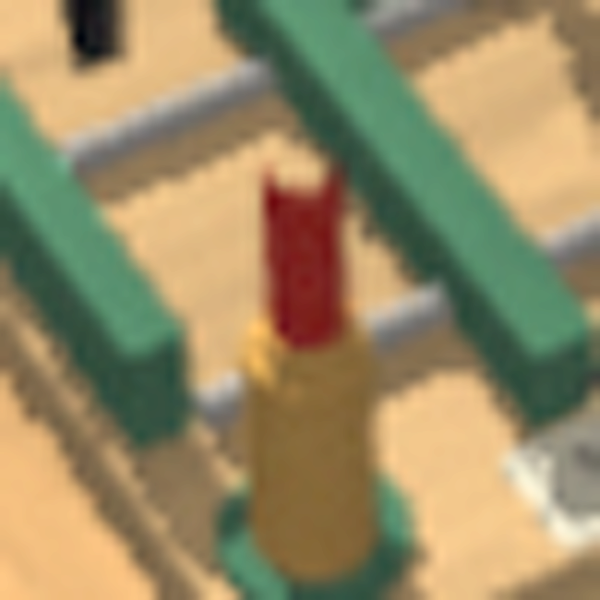

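The red rod stands upright with its collar flush on the rim at about (308,350) in the crop. Moving above the knob.

>>> step_arm(
  increments=[
    [[-0.05,-0.024,0],[0.007,-0.002,-0.32]],
    [[-0.09,-0.044,0.01],[0.007,-0.002,-0.32]],
    [[-0.13,-0.064,0.03],[0.007,-0.002,-0.32]],
    [[-0.15,-0.073,0.04],[0.007,-0.002,-0.32]],
    [[-0.15,-0.073,0.04],[0.007,-0.002,-0.32]],
  ],
)

```text
time: 9.75
ee_pos: [0.5351, -0.1259, 0.1305]
eef_rot: [0.711, 0.703, -0.003, -0.003]
ft_force: [0.1, -0.3, -0.2]
width: 0.0607
```

```bash
python3 -c "
from h import *
go([.54,-.1225,.063],-.7)
grab('scene','scene11');grab('top','top11')
cv2.imwrite('pics/z16.png',cv2.resize(load('scene11')['pixels'][150:270,250:390],(700,600),interpolation=2))
cv2.imwrite('pics/z17.png',cv2.resize(load('top11')['pixels'][200:310,290:410],(600,550),interpolation=2))
"
```

```text
shift [0.0034, 0.0053, 0.0675] turn [-0.0073, 0.0001, 0.0008] t 9.75 pos [ 0.5351 -0.1259  0.1305] f [ 0.1 -0.3 -0.2] w 0.0607
```

View pics/z16.png

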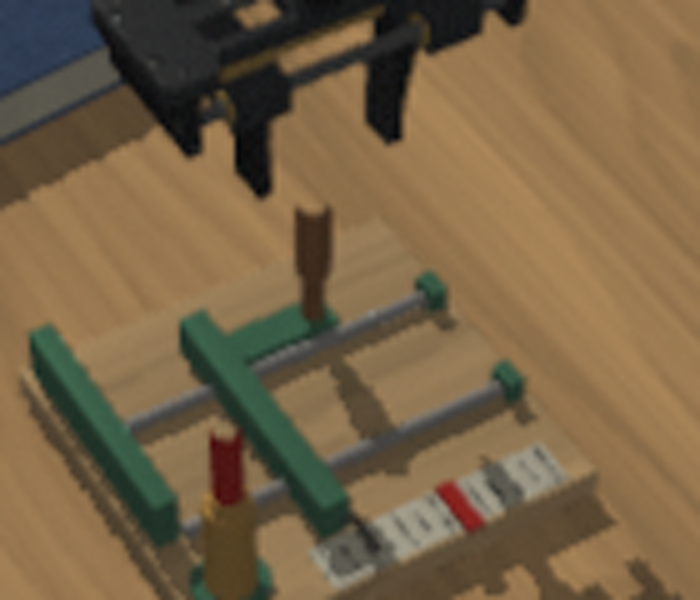

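View pics/z17.png

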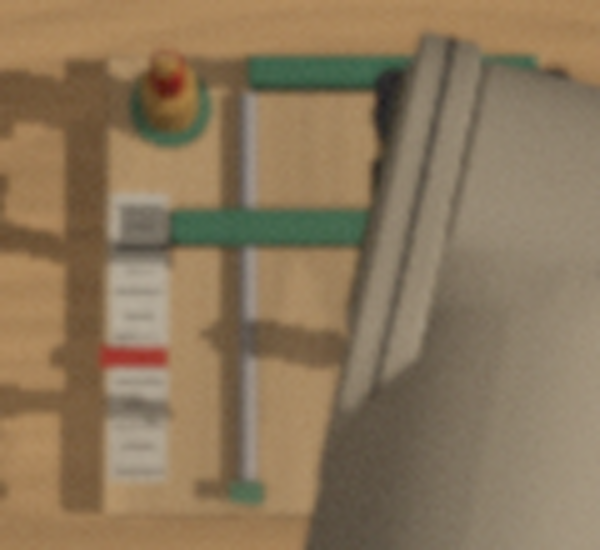

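The open fingers hover over the knob, which is at about (313,212) in the z16 crop. Lowering with the small lateral correction.

>>> step_arm(
  increments=[
    [[0.0035,0.005,0.005],[-0.007,0,0]],
    [[0.0035,0.005,0.02],[-0.007,0,0]],
    [[0.0035,0.005,0.04],[-0.007,0,0]],
    [[0.0035,0.005,0.06],[-0.007,0,0]],
    [[0.0035,0.005,0.0675],[-0.007,0,0]],
  ],
)

```text
time: 10.35
ee_pos: [0.5432, -0.1173, 0.0625]
eef_rot: [0.709, 0.705, 0.001, 0.0]
ft_force: [-0.9, -0.7, 0.1]
width: 0.0613
```

```bash
python3 -c "
from h import *
go([.54,-.1225,.063],-.7)
grab('scene','scene12')
cv2.imwrite('pics/z18.png',cv2.resize(load('scene12')['pixels'][160:280,250:390],(700,600),interpolation=2))
"
```

```text
shift [-0.0052, -0.0032, -0.0005] turn [0.0009, -0.0008, 0.0075] t 10.35 pos [ 0.5432 -0.1173  0.0625] f [-0.9 -0.7  0.1] w 0.0613
```

View pics/z18.png

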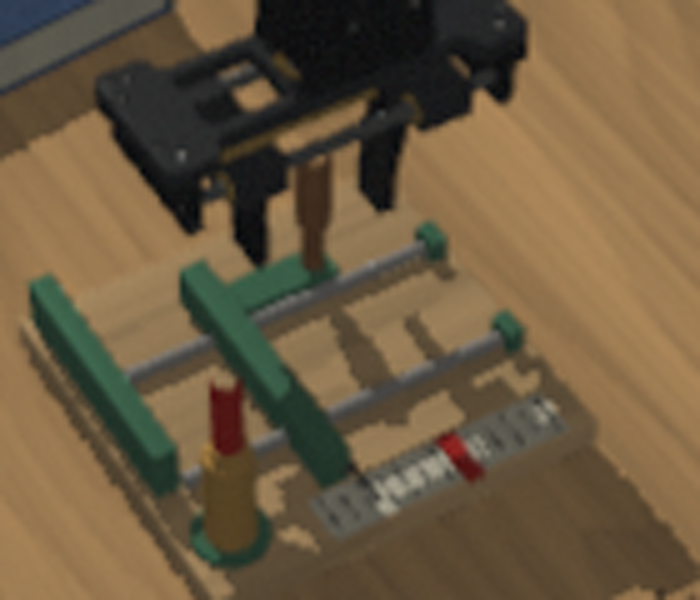

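The knob stands between the fingers, at about (313,190) in the crop. I'll move y by -5 mm and close.

>>> step_arm(
  increments=[
    [[-0.005,-0.003,0],[0,0,0.007]],
    [[-0.005,-0.003,0],[0,0,0.007]],
    [[-0.005,-0.003,0],[0,0,0.007]],
  ],
)

```text
time: 10.7
ee_pos: [0.5405, -0.1228, 0.0631]
eef_rot: [0.711, 0.703, 0.001, 0.0]
ft_force: [0.0, -0.0, -0.2]
width: 0.061
```

>>> step_arm(
  increments=[
    [[0,0,0],[0,0,0]],
    [[0,0,0],[0,0,0]],
    [[0,0,0],[0,0,0]],
    [[0,0,0],[0,0,0]],
    [[0,0,0],[0,0,0]],
  ],
  hand=1,
  grip_force=35,
)

```text
time: 11.2
ee_pos: [0.5405, -0.1228, 0.0631]
eef_rot: [0.711, 0.703, 0.001, 0.0]
ft_force: [-0.4, -0.8, 0.1]
width: 0.029
```

>>> step_arm(
  increments=[
    [[0,0,0],[0,0,0]],
    [[0,0,0],[0,0,0]],
    [[0,0,0],[0,0,0]],
    [[0,0,0],[0,0,0]],
  ],
)

```text
time: 11.6
ee_pos: [0.5403, -0.1227, 0.0631]
eef_rot: [0.711, 0.703, 0.001, 0.0]
ft_force: [-2.2, 0.6, 1.8]
width: 0.0172
```

```bash
python3 -c "
from h import *
go([.54,-.1225,.063],-.7)
grab('scene','scene13');grab('top','top13')
cv2.imwrite('pics/z19.png',cv2.resize(load('scene13')['pixels'][160:280,250:390],(700,600),interpolation=2))
cv2.imwrite('pics/z20.png',cv2.resize(load('top13')['pixels'][230:300,300:360],(600,700),interpolation=2)[:600])
cv2.imwrite('pics/z21.png',cv2.resize(load('top0')['pixels'][230:300,300:360],(600,700),interpolation=2)[:600])
"
```

```text
shift [0.0002, -0.0003, 0.0001] turn [0.0013, -0.0007, -0.0] t 11.6 pos [ 0.5403 -0.1227  0.0631] f [-2.2  0.6  1.8] w 0.0172
```

View pics/z19.png

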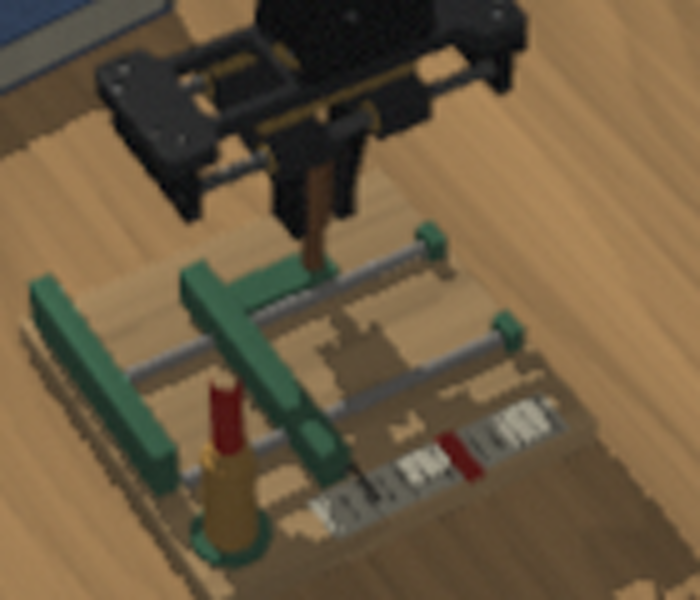

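View pics/z20.png

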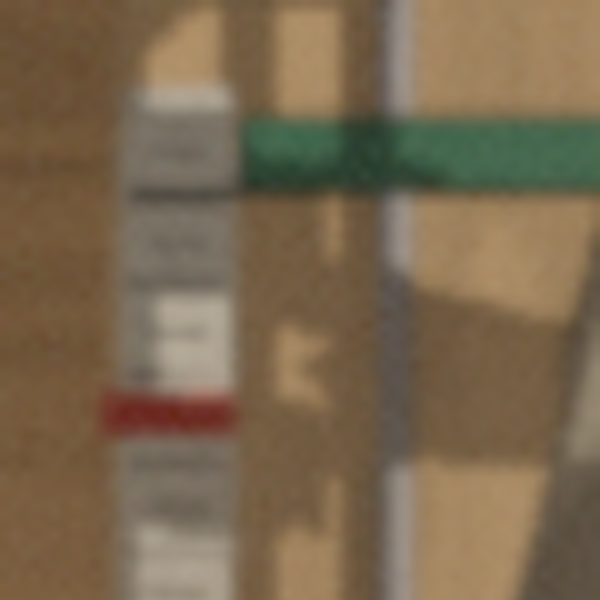

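View pics/z21.png

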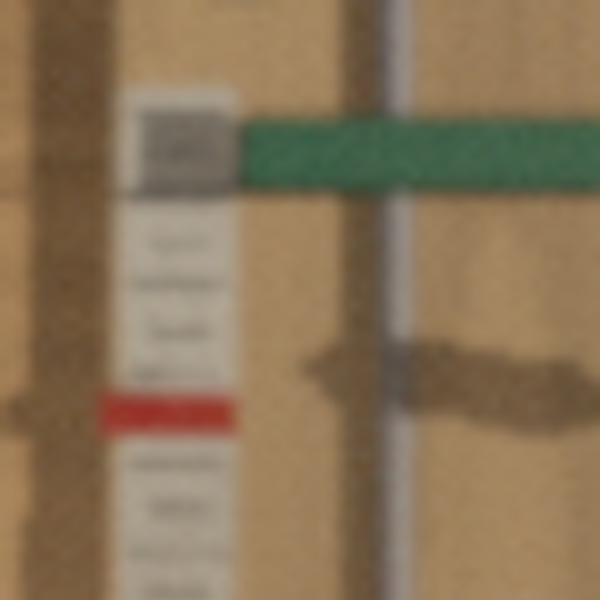

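Gripped: the opening is 17.2 mm. In the 10x top crop the pointer lies at row ≈193 and the mark centre at ≈414. In the scene crop the pointer tip is at (375,497) and the mark at (461,457). Now I'll work out the travel.

```bash
cat > tr.py <<'E'
from h import *
def ex(a): a=np.radians(a); return np.array([np.cos(a),np.sin(a)])
T=load('top13');S=load('scene13')
zt=lambda x,y:((x+.5)/10-.5+300,(y+.5)/10-.5+230)
zs=lambda x,y:((x+.5)/5-.5+250,(y+.5)/5-.5+160)
hsv=cv2.cvtColor(T['pixels'],cv2.COLOR_BGR2HSV)
m=((hsv[...,0]<8)|(hsv[...,0]>172))&(hsv[...,1]>130); m[:262]=0;m[282:]=0;m[:,:305]=0;m[:,330:]=0
ys,xs=np.nonzero(m);print('mark top px',xs.mean(),ys.mean(),len(xs))
pm=onz(T,xs.mean(),ys.mean(),.020); pp=onz(T,*zt(180,193),.028)
print('T mark',pm,'pointer',pp)
S0=load('scene0');hs=cv2.cvtColor(S0['pixels'],cv2.COLOR_BGR2HSV)
m=((hs[...,0]<8)|(hs[...,0]>172))&(hs[...,1]>130); m[:242]=0;m[:,330:]&=m[:,330:];m[262:]=0;m[:,:330]=0;m[:,355:]=0
ys,xs=np.nonzero(m);print('mark scene px',xs.mean(),ys.mean(),len(xs))
sm=onz(S0,xs.mean(),ys.mean(),.020); st=onz(S,*zs(375,497),.028); sr=onz(S,*zs(350,465),.028)
print('S mark',sm,'ptr',st,sr)
for yaw in(0,-1):
  print(yaw,'T',(pp-pm)[:2]@ex(yaw),'S',(st-sm)[:2]@ex(yaw),(sr-sm)[:2]@ex(yaw))
E
python3 tr.py
```

```text
mark top px 316.1578947368421 270.9736842105263 38
T mark [0.53995448 0.01410378 0.02      ] pointer [0.58914889 0.01058945 0.028     ]
mark scene px 341.675 251.05 40
S mark [0.54173442 0.01275806 0.02      ] ptr [0.59205093 0.01737541 0.028     ] [ 0.59199305 -0.00468148  0.028     ]
0 T 0.04919440804681996 S 0.05031650739765925 0.05025862303174855
-1 T 0.04924824890643953 S 0.05022826015221074 0.05055533034317134
```

The travel is about 50 mm (top view 49.2, scene view 50.3). Pulling along tool -y.

>>> step_arm(
  increments=[
    [[0,-0.005,0],[0,0,0]],
    [[0,-0.012,0],[0,0,0]],
    [[0,-0.02,0],[0,0,0]],
    [[0,-0.026,0],[0,0,0]],
    [[0,-0.03,0],[0,0,0]],
  ],
)

```text
time: 12.2
ee_pos: [0.5109, -0.1225, 0.0632]
eef_rot: [0.711, 0.703, 0.001, 0.001]
ft_force: [7.2, -1.2, -8.0]
width: 0.017
```

```bash
python3 -c "
from h import *
go([.4906,-.1222,.063],-.7)"
```

```text
shift [0.0, -0.0203, 0.0001] turn [0.0041, -0.0002, 0.0001] t 12.2 pos [ 0.5109 -0.1225  0.0632] f [ 7.2 -1.2 -8. ] w 0.017
```

>>> step_arm(
  increments=[
    [[0,-0.006,0],[0,0,0]],
    [[0,-0.012,0],[0,0,0]],
    [[0,-0.017,0],[0,0,0]],
    [[0,-0.02,0],[0,0,0]],
    [[0,-0.02,0],[0,0,0]],
  ],
)

```text
time: 12.7
ee_pos: [0.4918, -0.1223, 0.0631]
eef_rot: [0.711, 0.703, 0.002, 0.003]
ft_force: [7.7, -0.2, -9.4]
width: 0.0167
```

```bash
python3 -c "
from h import *
go([.4906,-.1222,.063],-.7)
grab('scene','scene14');grab('top','top14')
cv2.imwrite('pics/z22.png',cv2.resize(load('scene14')['pixels'][160:280,250:390],(700,600),interpolation=2))
cv2.imwrite('pics/z23.png',cv2.resize(load('top14')['pixels'][230:290,300:360],(600,600),interpolation=2))
"
```

```text
shift [0.0001, -0.0012, 0.0001] turn [0.007, 0.0003, 0.0002] t 12.7 pos [ 0.4918 -0.1223  0.0631] f [ 7.7 -0.2 -9.4] w 0.0167
```

View pics/z22.png

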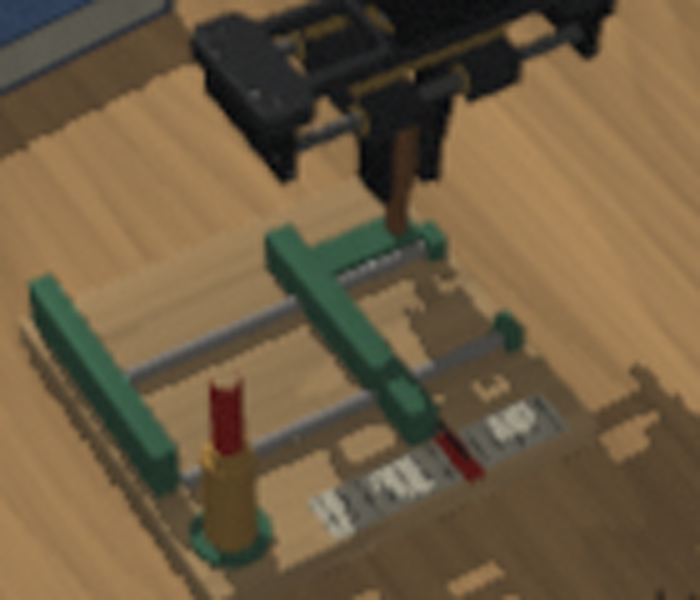

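View pics/z23.png

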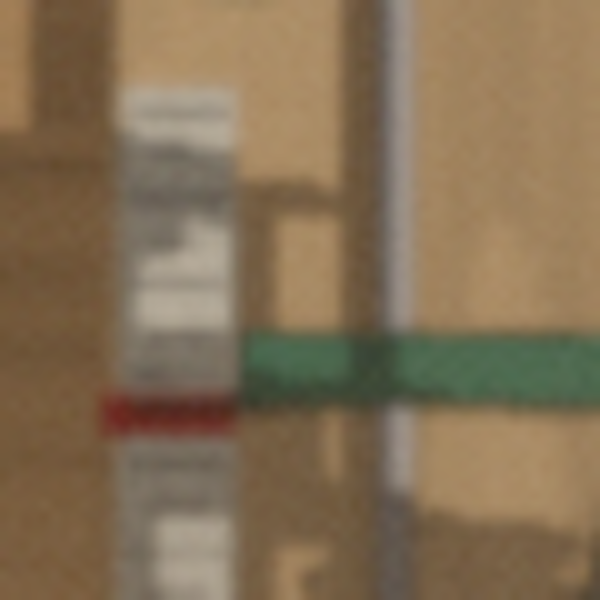

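The pointer is now on the red mark: row ≈408 against the mark centre at 414 in the top crop, and a dark needle over the red bar at about (455,447) in the scene crop. I'll quantify the rest.

```bash
python3 -c "
from h import *
T=load('top14');S=load('scene14')
zt=lambda x,y:((x+.5)/10-.5+300,(y+.5)/10-.5+230)
g=cv2.cvtColor(T['pixels'],cv2.COLOR_BGR2GRAY)
print(T['pixels'][264:278,313:323,2])
T0=load('top13');print(T0['pixels'][264:278,313:323,2])
for y in(406,408,410,412): print(y,onz(T,*zt(180,y),.028)[:2])
im=cv2.resize(S['pixels'][235:265,325:355],(600,600),interpolation=2)
cv2.imwrite('pics/z24.png',np.clip(im.astype(float)*1.8,0,255).astype(np.uint8))
"
```

```text
[[124 122 119 120 125 123 119 122 124 123]
 [126 121 121 122 125 124 123 122 122 122]
 [116 113 113 113 119 116 120 120 121 122]
 [111 103 104 110 114 116 115 117 117 118]
 [114 111 109 110 113 117 120 118 119 115]
 [108 106 105 106 105 108 108 105 107  99]
 [ 94  87  85  83  87  86  90  86  87  82]
 [ 95  90  89  91  88  90  90  88  91  88]
 [108 105 107 105 105 106 109 107 106 108]
 [115 116 115 114 113 116 115 112 115 114]
 [122 123 120 121 120 119 121 120 123 121]
 [116 117 116 116 118 117 115 117 114 120]
 [110 111 112 106 108 108 111 107 111 115]
 [118 120 118 119 122 121 120 118 117 118]]
[[124 126 143 167 174 176 173 174 176 166]
 [122 125 144 168 178 178 177 178 176 165]
 [118 117 135 159 170 175 173 174 175 166]
 [106 105 120 147 160 165 168 169 171 166]
 [115 116 130 149 158 164 169 171 170 162]
 [112 115 119 129 134 146 154 157 155 146]
 [108 108 110 111 113 121 123 123 122 122]
 [111 107 108 109 106 111 110 110 109 111]
 [111 113 110 109 112 107 110 110 112 112]
 [114 118 116 116 117 115 114 117 117 117]
 [123 121 122 121 120 121 118 118 119 121]
 [115 114 116 114 114 116 113 112 117 121]
 [111 108 110 109 106 107 109 110 111 116]
 [119 118 118 120 121 120 116 118 120 119]]
406 [0.54111308 0.010688  ]
408 [0.54066442 0.01068892]
410 [0.54021581 0.01068984]
412 [0.53976724 0.01069076]
```

View pics/z24.png

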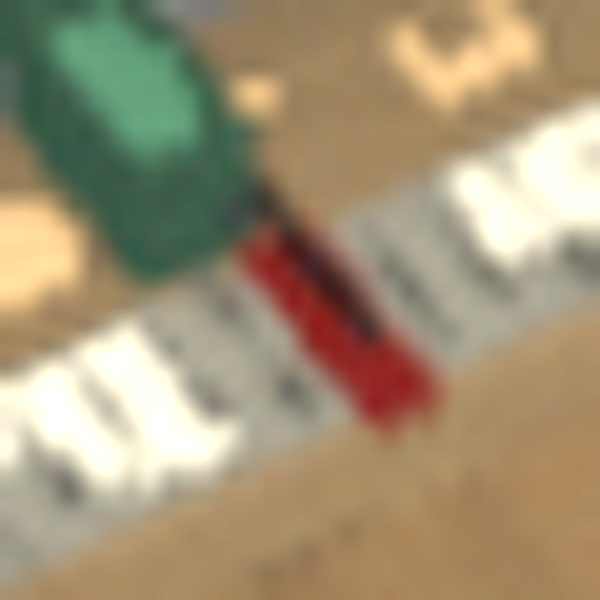

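```bash
python3 -c "
from h import *
S=load('scene14')
z=lambda x,y:((x+.5)/20-.5+325,(y+.5)/20-.5+235)
for p in((375,328),(320,260),(275,200)): print(onz(S,*z(*p),.028)[:2])
# mark corners/edges at z=.021
for p in((245,250),(390,430),(310,225),(435,385)): print('m',onz(S,*z(*p),.0205)[:2])
"
```

```text
[0.54215464 0.01963016]
[0.54204715 0.00771617]
[ 0.54159584 -0.00268639]
m [ 0.54519157 -0.00316112]
m [0.54544128 0.02841691]
m [ 0.53653098 -0.00239699]
m [0.5372498  0.02552561]
```

The pointer is 0.35 mm (top view) to 0.8 mm (scene view) short of the mark's centre, well inside ±5 mm. One small nudge, then a check that it holds.

>>> step_arm(
  increments=[
    [[0,-0.0008,0],[0,0,0]],
    [[0,-0.0008,0],[0,0,0]],
    [[0,-0.0008,0],[0,0,0]],
    [[0,-0.0008,0],[0,0,0]],
    [[0,-0.0008,0],[0,0,0]],
  ],
)

```text
time: 13.3
ee_pos: [0.4922, -0.1223, 0.0632]
eef_rot: [0.711, 0.703, 0.003, 0.004]
ft_force: [8.3, -0.3, -9.2]
width: 0.0174
```

```bash
python3 -c "
from h import *
go([.4906,-.1222,.063],-.7)
for i in range(16): c=grab('top','top15')
grab('scene','scene15');go([.4906,-.1222,.063],-.7)
print(c['pixels'][267:276,313:323,2].mean(1))
S=load('scene15')
im=cv2.resize(S['pixels'][235:265,325:355],(600,600),interpolation=2)
cv2.imwrite('pics/z25.png',np.hstack([np.clip(im.astype(float)*1.8,0,255).astype(np.uint8)]))
cv2.imwrite('pics/f1.png',S['pixels']);cv2.imwrite('pics/f2.png',c['pixels'])
"
```

```text
shift [0.0001, -0.0016, 0.0001] turn [0.0099, 0.001, 0.0006] t 13.3 pos [ 0.4922 -0.1223  0.0632] f [ 8.3 -0.3 -9.2] w 0.0174
shift [0.0001, -0.0016, 0.0001] turn [0.0098, 0.001, 0.0006] t 14.15 pos [ 0.4922 -0.1223  0.0631] f [ 8.  -0.9 -8.3] w 0.0172
[112.8 115.7 104.2  86.8  96.6 109.  114.9 121.2 116.6]
```

View pics/z25.png

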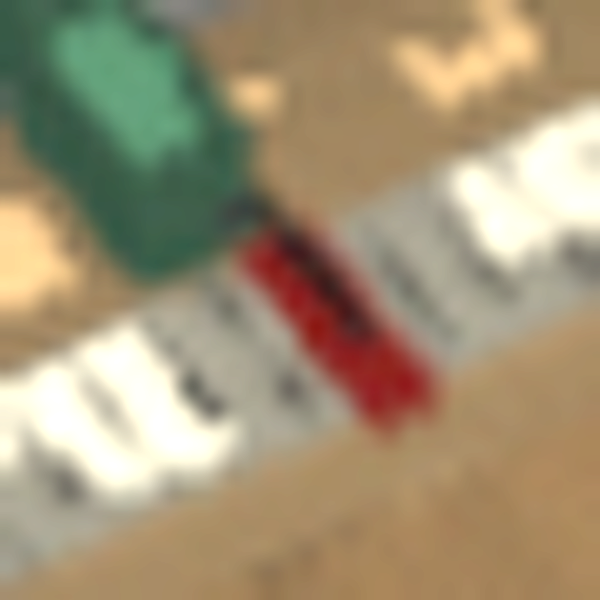

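View pics/f1.png

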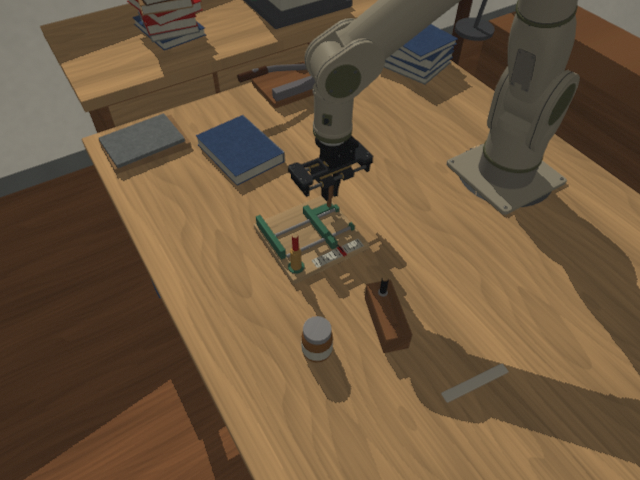

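The pose is stable, with no creep over 0.85 s. It sits about 1 mm short because the spring deflects the arm slightly, so I'll do one compensating nudge.

>>> step_arm(
  increments=[
    [[0,-0.0022,0],[-0.002,0,0]],
    [[0,-0.0022,0],[-0.002,0,0]],
    [[0,-0.0022,0],[-0.002,0,0]],
    [[0,-0.0022,0],[-0.002,0,0]],
  ],
)

```text
time: 14.55
ee_pos: [0.491, -0.1223, 0.0632]
eef_rot: [0.711, 0.703, 0.005, 0.006]
ft_force: [8.7, -0.5, -8.6]
width: 0.0169
```

```bash
python3 -c "
from h import *
go([.4906,-.1222,.063],-.7)
for i in range(12): c=grab('top','top16')
S=grab('scene','scene16');go([.4906,-.1222,.063],-.7)
p=c['pixels'][267:276,313:323,2].mean(1);b=load('top13')['pixels'][267:276,316:323,2].mean(1)
b=np.array([112,113,112,111,111,111,115,121,116]);w=np.clip(b-p-3,0,None);row=(w*np.arange(267,276)).sum()/w.sum();print(p.round(),row,onz(c,317.6,row,.028))
cv2.imwrite('pics/z26.png',np.hstack([cv2.resize(S['pixels'][225:275,280:355],(450,300),interpolation=2),cv2.resize(c['pixels'][200:300,290:390],(300,300),interpolation=2)]))
s0=load('scene0')['pixels'];t0=load('top0')['pixels']
"
```

```text
shift [0.0001, -0.0004, 0.0001] turn [0.0145, 0.0016, 0.0008] t 14.55 pos [ 0.491  -0.1223  0.0632] f [ 8.7 -0.5 -8.6] w 0.0169
shift [0.0001, -0.0004, 0.0001] turn [0.0144, 0.0016, 0.0008] t 15.2 pos [ 0.491  -0.1223  0.0631] f [ 9.3 -0.8 -7.8] w 0.0174
[112. 116. 113.  99.  89. 104. 115. 121. 118.] 270.8395061728395 [0.53956589 0.01057916 0.028     ]
```

View pics/z26.png

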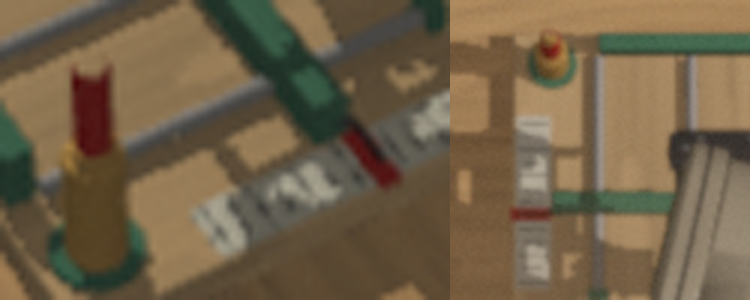

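The pointer is at x=.5396 and the mark at .5400. The rod sits home, and the hold is stable. Handing in.

```bash
python3 -c "
from h import *
print(r.close_job())"
```

```text
the job is handed in; nothing more can be done
None
```

I set up the jig as asked and handed it in at 15.2 s with the gripper still holding the fence. No verdict was reported.

- **Rod:** I took the red rod out of the stand and pushed it past the plug (about 5 N) until it stopped hard at about 18 N. The tool height was then .0914 m, against .0916 m expected for the collar on the rim. I then let go, and the later pictures show the rod upright with its collar on the rim.
- **Fence:** I gripped it by the knob and pulled it out about 49 mm. In the last top view the pointer is 0.4 mm from the mark's centre, where ±5 mm is allowed. The pose did not move over the last 0.65 s, with a pull of about 9 N.
- **Checks that disagreed:** The two cameras differed by 1–2 mm in places. Before the last nudge, the scene view put the pointer about 0.5 mm further from the mark's centre than the top view did. I measured the final position only in the top view.
- **Other objects:** By eye, the awl, jar, book and folder have not moved. I made no numerical check of them.

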